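Screw home the brass lamp elbow in the bench vice

ROBOT

A 7-joint arm with a two-finger parallel gripper is mounted at the origin on the work surface. World frame = base frame: x ahead of the robot, y to its left, z up, the work surface at z = 0. Lengths are in m, angles in rad, forces in N, time in s.
With the tool pointing down it reaches from about 0.4 to 0.85 m from the base axis. Payload 6.9 kg.
Tool frame: the origin (TCP) lies midway between the tips of the shut fingers; the grasp point (between the pads) lies 19 mm behind it; z points along the fingers, y is the direction in which the jaws open and shut (so a half turn about z gives the same grasp; the last joint's range is limited). The gripper opens to 85 mm and grips with 20 to 120 N. Pads are 22 mm wide; open, the fingers measure 114 mm over their backs; the gripper's body (76 mm by 85 mm) begins 54 mm behind the grasp point. The pads swing forward as they close: fully open they stand 13 mm farther back than shut.
Start: joints at [-1.214, 0.507, -0.238, 1.5, 0.126, 1.149, -0.155], TCP at [0.156, 0.605, 0.231] pointing down, gripper open.
Joint ranges: [-3.08, 3.08], [-0.24, 2.05], [-1.43, 1.35], [0, 2.5], [-1.52, 4.66], [0.17, 1.96], [-2.89, 2.89]. Speed limits (rad/s): [2.39, 2.39, 3.14, 3.14, 3.14, 3.14, 3.14].

INTERFACE

Orientations are given as a unit quaternion [w, x, y, z].
In Python, from station import status, vision, close_job gives the robot as it stands.
- The arm moves only by the tool jog_arm, never from a script. Its argument "plan" is a list of rows, each a list of 7 numbers: the shift along the tool's x, y, z in mm, then the turn, a rotation vector about the tool's x, y, z in degrees, then the closure, from -1 (fully open) to 1 (shut). A call has exactly 5 rows; each row shifts and turns the commanded pose from where the row before left it, along the tool's axes as they then stand; what a row does not reach is not made up. A row lasts 1/12 s, in which the tool goes at most 41.7 mm and 7.16 degrees, less where a joint would pass 70% of its speed; a pose out of reach is approached as far as the arm can. A call with a gripper value outside its range is refused whole. The fingers move at their own pace and stop on an object; "force" is the grip in N (left out, the last holds). Time passes only in rows, so rows that do not move let the fingers close, or fill a call up. It gives the time, the measured TCP pose, the force and the opening at its end, in the units of the state.
- status.get_state(): the state, without advancing time (a new reading comes with each control period).
- vision.camera(name): name is "scene" or "side" or "wrist"; returns a dict with "frame" (480x640x3 uint8, blue, green, red), "range_z" (480x640 float32, m along the optical axis (not along the pixel's ray), 0 where there is no reading), "fx", "fy", "cx", "cy" (pixels), "origin" and "orientation" of the camera in the world; the wrist camera has in their place "T_tool_cam" (4x4, takes a point from camera to tool coordinates, whose origin is the TCP and whose axes are the flange's). Camera axes: x right, y down, z forward; pixel columns grow to the right and rows downward; lengths in m; the calibration is good to about 2 mm. A picture is of the moment at which its call begins: read the wrist's pose just before it.
- close_job(): hands the job in, once; it reports no verdict.
The state is a dict: "t": time; "qpos": joint angles; "joint_velocities": joint speeds; "effort": joint torques, N m; "eef_pos": TCP position; "orientation": TCP orientation; "ft_force": force on the tool from outside, world axes, zero at the start; "ft_torque": the same for the moment, N m; "gripper_width": finger opening in m.
Only numpy, scipy, OpenCV 4.12 (cv2) and the standard library are available. Lean on these libraries where they do the work, as an engineer would, in place of code of your own. Each camera call takes 0.05 s, during which the arm holds its last target. There are 200 camera calls.

TASK

One of the two bench vices holds a brass elbow (one side arm) whose tapered thread has been started by hand in the clamped collar. Screw it in clockwise, seen from above, as it gets firmer, and stop with its arm pointing straight at the steel pin that stands on the same vice; do not wring it well past the pin. Leave the tee (two side arms) in the other vice as it is.

Things in the scene. Friction and masses are not known exactly. Their poses are not given: they have to be found in the camera images.
- elbow (a joint): angle screwed in, rad; grows clockwise seen from above. 1.571: arm points straight at the pin of its vice; 0: 90 deg counter-clockwise of it. Starts at 0.3 to 0.8. The tapered thread firms up: turning takes 0.12 N m plus 0.07 N m per rad, 0.23 N m at the pin, where it stays when released. It can turn past the pin. The axis is upright and fixed
- elbow_center (a point): centre of the elbow's brass block, on the screw axis, 88 mm above the table. Block 20 mm wide across the arm (flat faces to grip), 22 along it, 32 high (72 to 104 above the table). Its y axis points along the arm: barb 16 mm thick at this height, mouth 54 mm from the axis. Under it: collar 38 mm wide up to 64 (32 wide to 66 mm), vice jaws to 52 mm. The vice is fixed
- vice_e_pin (a point): top centre of the steel pin on the elbow's vice: upright, 10 mm thick, its top 88 mm above the table, 90 mm from the screw axis. It shows where the arm must point
- tee_mouth (a point): mouth of one arm of the tee in the other, identical vice (whose own pin does not matter): as the elbow, but two arms in line, 108 mm from mouth to mouth. This point is 54 mm from the tee's axis, 88 mm above the table. The tee turns if touched; leave it as it is
Things that resemble listed ones, but are neither listed nor needed, are in the scene too. Leave any purple or turquoise look-alike of the part that bears elbow alone.

How it is judged:
By the outcome, as a careful person would: the job done as asked, in the order asked, and still so for the second after the job is handed in, with the robot touching nothing.
It also fails if it takes over 32 s, if anything falls off the work surface, if the arm or the gripper's body presses on something with over 40 N, if the wrist force passes 120 N, or if a joint passes its speed limit or range.

## Working session

There is one attempt and no reset: what is moved stays moved. The work goes in short steps, Python scripts to look and compute and a tool call to move; the robot and the scene stay as the last step left them, time stands still between calls to the robot, and variables do not carry over. Pictures are saved under pics/ and viewed, about 8 in all and at most 12, crops included, and the job is handed in when it is done.

Besides the shell and the picture viewer there is one more tool, called by a JSON object that holds its "name" and its "arguments", one argument or row to a line. jog_arm: Moves the arm, as the interface text tells. Its arguments: {"type":"object","properties":{"plan":{"type":"array","items":{"type":"array","items":{"type":"number"}}},"force":{"type":"number"}},"required":["plan"]}

```bash
mkdir -p pics; cat > h.py <<'E'
import numpy as np, cv2
from scipy.spatial.transform import Rotation as R
from station import status, vision, close_job
def q2R(q): return R.from_quat([q[1],q[2],q[3],q[0]]).as_matrix()
def cam(n):
    s=status.get_state(); c=vision.camera(n)
    if n=="wrist":
        T=np.eye(4);T[:3,:3]=q2R(s["orientation"]);T[:3,3]=s["eef_pos"];T=T@np.array(c["T_tool_cam"])
        c["Rw"],c["o"]=T[:3,:3],T[:3,3]
    else: c["Rw"],c["o"]=q2R(c["orientation"]),np.array(c["origin"])
    return c
def ray(c,u,v,z):
    d=c["Rw"]@np.array([(u-c["cx"])/c["fx"],(v-c["cy"])/c["fy"],1]); return c["o"]+d*(z-c["o"][2])/d[2]
def cloud(c):
    v,u=np.mgrid[:480,:640];Z=c["range_z"]
    P=np.stack([(u-c["cx"])/c["fx"]*Z,(v-c["cy"])/c["fy"]*Z,Z],-1)@c["Rw"].T+c["o"]
    P[Z==0]=np.nan; return P
def save(c,n):
    import pickle; cv2.imwrite(f"pics/{n}.png",c["frame"]); pickle.dump(c,open(f"{n}.pkl","wb"))
E
python3 - <<'E'
from h import *
print(status.get_state())
for n in("scene","side"):
    c=cam(n); save(c,n+"0"); print(n,c["o"],c["Rw"][:,2],c["fx"])
E
```

```text
{'t': 0.0, 'qpos': array([-1.21348896,  0.5083139 , -0.23752392,  1.50114215,  0.12571371,
        1.14890896, -0.15479753]), 'joint_velocities': array([ 0.00011499,  0.0007103 , -0.00067052,  0.00201378,  0.00105854,
        0.00108841,  0.00059609]), 'effort': array([-4.50908001e-04, -6.20600224e+01, -2.18706429e+00, -2.49660498e+01,
        1.25775670e-02,  1.20497122e-02, -5.34043500e-05]), 'eef_pos': array([0.15567569, 0.60477479, 0.2304413 ]), 'orientation': array([-8.63244765e-05,  1.25558513e-01,  9.92085816e-01, -8.86466889e-04]), 'ft_force': array([-0.14127528, -0.20301875, -0.34115631]), 'ft_torque': array([-0.07688481, -0.01612375, -0.0319882 ]), 'gripper_width': 0.08562077303745662}
scene [0.74478635 0.32386882 0.74373194] [-0.33764619 -0.36477209 -0.86771906] 492.38314099673255
side [0.4461053  0.75703887 0.85182721] [ 0.02362852 -0.69791118 -0.71579443] 535.2647269231567
```

View pics/scene0.png

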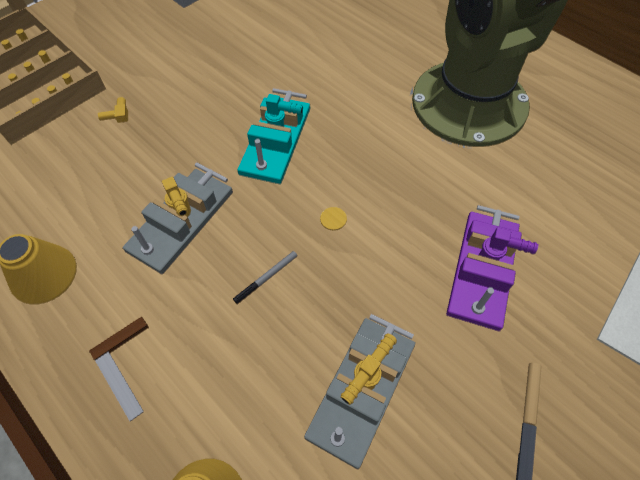

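View pics/side0.png

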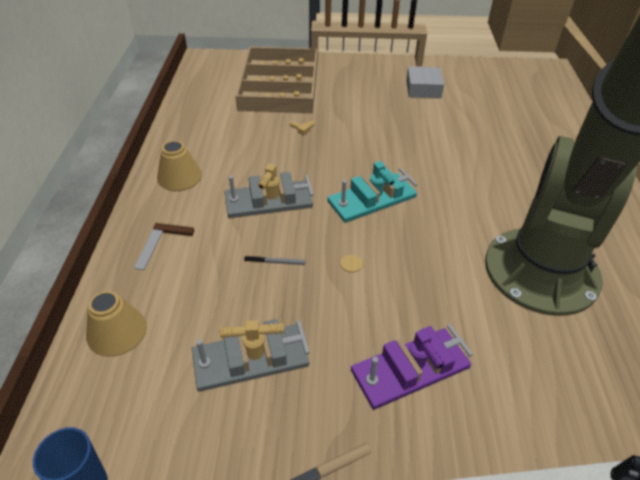

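Scene view: brass elbow in the grey vice at (178,198), its pin at (140,235). Things it could be mistaken for: the tee at (368,372), the turquoise elbow (285,105), the purple elbow (500,243) and a loose elbow lying on the table (115,112). My choice is the single-armed brass part in the grey vice at (178,198).

```bash
python3 - <<'E'
from h import *
import pickle
a=pickle.load(open("scene0.pkl","rb"));b=pickle.load(open("side0.pkl","rb"))
A=cv2.resize(a["frame"][155:275,110:240],None,fx=4,fy=4,interpolation=2)
B=cv2.resize(b["frame"][150:220,215:320],None,fx=4,fy=4,interpolation=2)
B=cv2.copyMakeBorder(B,0,A.shape[0]-B.shape[0],0,800-520-420 if 0 else 0,cv2.BORDER_CONSTANT)
im=np.hstack([A,B]); im=cv2.resize(im,None,fx=800/im.shape[1],fy=800/im.shape[1]); cv2.imwrite("pics/crop0.png",im); print(im.shape)
for n,c,box in(("scene",a,(155,275,110,240)),("side",b,(150,220,215,320))):
    P=cloud(c);hsv=cv2.cvtColor(c["frame"],cv2.COLOR_BGR2HSV)
    m=np.zeros((480,640),bool);m[box[0]:box[1],box[2]:box[3]]=1
    br=m&(hsv[...,0]>15)&(hsv[...,0]<28)&(hsv[...,1]>170)&(P[...,2]>.067)
    g=m&(hsv[...,1]<60)&(P[...,2]>.07)
    for k,mm in(("top",br&(P[...,2]>.1)),("brass",br),("arm",br&(P[...,2]<.098)),("grey",g)):
        v,u=np.nonzero(mm)
        if len(u): print(n,k,len(u),u.mean().round(1),v.mean().round(1),P[mm].mean(0).round(4),P[mm].min(0).round(3),P[mm].max(0).round(3))
E
```

```text
(409, 800, 3)
scene top 13 170.4 188.3 [ 0.5914 -0.1789  0.1025] [ 0.583 -0.182  0.101] [ 0.597 -0.176  0.106]
scene brass 128 176.0 198.9 [ 0.5951 -0.1627  0.0934] [ 0.581 -0.184  0.067] [ 0.609 -0.133  0.106]
scene arm 108 177.0 200.7 [ 0.5958 -0.1597  0.0919] [ 0.581 -0.184  0.067] [ 0.609 -0.133  0.098]
scene grey 69 138.6 230.1 [ 0.6705 -0.1632  0.0833] [ 0.599 -0.172  0.071] [ 0.679 -0.134  0.093]
side grey 45 237.8 181.3 [ 0.6569 -0.1586  0.0824] [ 0.602 -0.172  0.072] [ 0.678 -0.136  0.095]
```

View pics/crop0.png

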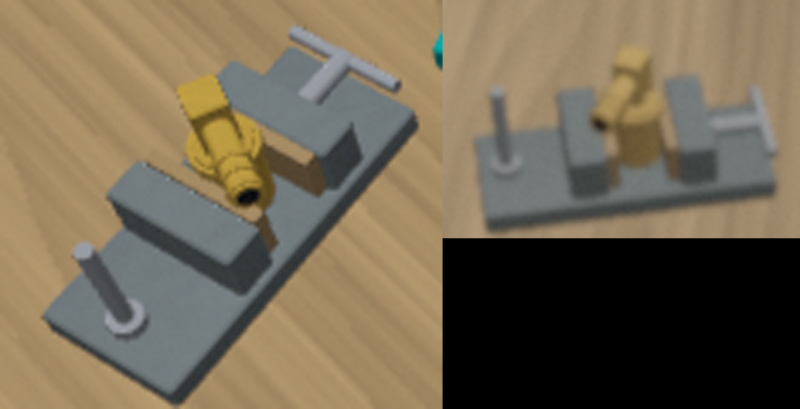

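The crop confirms the choice: a single brass arm in the grey vice, pointing about 65° counter-clockwise of the pin. I'll plan the travel to a point above it, rotating the jaws to match.

```bash
cat >> h.py <<'E'
def plan(target,yaw_y,n,nrot=None,q=0):
    "rows to bring TCP to target with tool y axis at world angle yaw_y (deg), pointing down"
    s=status.get_state(); p=np.array(s["eef_pos"]); M=q2R(s["orientation"]); nrot=nrot or n
    y=np.radians(yaw_y); Y=np.array([np.cos(y),np.sin(y),0]);Zt=np.array([0,0,-1.]);T=np.stack([np.cross(Y,Zt),Y,Zt],1)
    rv=R.from_matrix(M.T@T).as_rotvec(); print("rot deg",np.degrees(rv).round(1),"dist mm",((np.array(target)-p)*1e3).round(1))
    d=(np.array(target)-p)/n
    for i in range(n):
        r=rv/nrot if i<nrot else 0*rv
        print([*(M.T@d*1e3).round(1),*np.degrees(r).round(1)]); M=M@R.from_rotvec(r).as_matrix()
E
python3 - <<'E'
from h import *
c=vision.camera("wrist");print(np.round(c["T_tool_cam"],3),c["fx"])
plan([.59,-.20,.26],-18,25,15)
E
```

```text
[[-0.    -0.953 -0.302  0.077]
 [ 1.     0.    -0.001 -0.   ]
 [ 0.001 -0.302  0.953 -0.142]
 [ 0.     0.     0.     1.   ]] 336.34744383319816
rot deg [-0.1  0.1 93.6] dist mm [ 434.3 -804.9   29.4]
[np.float64(-24.8), np.float64(-26.9), np.float64(-1.1), np.float64(-0.0), np.float64(0.0), np.float64(6.2)]
[np.float64(-27.6), np.float64(-24.0), np.float64(-1.1), np.float64(-0.0), np.float64(0.0), np.float64(6.2)]
[np.float64(-30.1), np.float64(-20.9), np.float64(-1.1), np.float64(-0.0), np.float64(0.0), np.float64(6.2)]
[np.float64(-32.1), np.float64(-17.5), np.float64(-1.1), np.float64(-0.0), np.float64(0.0), np.float64(6.2)]
[np.float64(-33.9), np.float64(-13.9), np.float64(-1.2), np.float64(-0.0), np.float64(0.0), np.float64(6.2)]
[np.float64(-35.2), np.float64(-10.1), np.float64(-1.2), np.float64(-0.0), np.float64(0.0), np.float64(6.2)]
[np.float64(-36.1), np.float64(-6.2), np.float64(-1.2), np.float64(-0.0), np.float64(0.0), np.float64(6.2)]
[np.float64(-36.5), np.float64(-2.3), np.float64(-1.2), np.float64(-0.0), np.float64(0.0), np.float64(6.2)]
[np.float64(-36.5), np.float64
[... 1102 characters left out ...]
 np.float64(-0.0), np.float64(0.0), np.float64(0.0)]
[np.float64(-25.3), np.float64(26.5), np.float64(-1.2), np.float64(-0.0), np.float64(0.0), np.float64(0.0)]
[np.float64(-25.3), np.float64(26.5), np.float64(-1.2), np.float64(-0.0), np.float64(0.0), np.float64(0.0)]
[np.float64(-25.3), np.float64(26.5), np.float64(-1.2), np.float64(-0.0), np.float64(0.0), np.float64(0.0)]
[np.float64(-25.3), np.float64(26.5), np.float64(-1.2), np.float64(-0.0), np.float64(0.0), np.float64(0.0)]
[np.float64(-25.3), np.float64(26.5), np.float64(-1.2), np.float64(-0.0), np.float64(0.0), np.float64(0.0)]
[np.float64(-25.3), np.float64(26.5), np.float64(-1.2), np.float64(-0.0), np.float64(0.0), np.float64(0.0)]
```

{"name": "jog_arm", "arguments": {
  "plan": [
    [-25,-27,-1,0,0,6.2,-1],
    [-27.5,-24,-1,0,0,6.2,-1],
    [-30,-21,-1,0,0,6.2,-1],
    [-32,-17.5,-1,0,0,6.2,-1],
    [-34,-14,-1,0,0,6.2,-1]
  ]
}}

```text
t: 0.57
eef_pos: [0.243, 0.4422, 0.2361]
orientation: [-0.0, 0.389, 0.921, -0.0]
ft_force: [0.7, -0.3, 0.1]
gripper_width: 0.0854
```

{"name": "jog_arm", "arguments": {
  "plan": [
    [-35,-10,-1,0,0,6.2,-1],
    [-36,-6,-1,0,0,6.2,-1],
    [-36.5,-2,-1,0,0,6.2,-1],
    [-36.5,2,-1,0,0,6.2,-1],
    [-36,6,-1,0,0,6.2,-1]
  ]
}}

```text
t: 0.98
eef_pos: [0.3314, 0.2826, 0.2414]
orientation: [-0.0, 0.621, 0.784, 0.0]
ft_force: [1.5, -0.0, 0.8]
gripper_width: 0.0855
```

{"name": "jog_arm", "arguments": {
  "plan": [
    [-35,9.5,-1,0,0,6.2,-1],
    [-34,13.5,-1,0,0,6.2,-1],
    [-32.5,17,-1,0,0,6.2,-1],
    [-30.5,20.5,-1,0,0,6.2,-1],
    [-28,23.5,-1,0,0,6.2,-1]
  ]
}}

```text
t: 1.4
eef_pos: [0.4196, 0.1225, 0.2464]
orientation: [-0.0, 0.808, 0.59, 0.0]
ft_force: [0.4, 0.8, -0.2]
gripper_width: 0.0851
```

{"name": "jog_arm", "arguments": {
  "plan": [
    [-25,26.5,-1,0,0,0,-1],
    [-25,26.5,-1,0,0,0,-1],
    [-25,26.5,-1,0,0,0,-1],
    [-25,26.5,-1,0,0,0,-1],
    [-25,26.5,-1,0,0,0,-1]
  ]
}}

```text
t: 1.82
eef_pos: [0.5086, -0.0363, 0.2513]
orientation: [-0.0, 0.806, 0.592, -0.0]
ft_force: [-0.2, 1.3, 0.4]
gripper_width: 0.0856
```

{"name": "jog_arm", "arguments": {
  "plan": [
    [-25,26.5,-1,0,0,0,-1],
    [-25,26.5,-1,0,0,0,-1],
    [-25,26.5,-1,0,0,0,-1],
    [-25,26.5,-1,0,0,0,-1],
    [-25,26.5,-1,0,0,0,-1]
  ]
}}

```text
t: 2.23
eef_pos: [0.5977, -0.1952, 0.256]
orientation: [-0.0, 0.806, 0.592, -0.0]
ft_force: [1.1, 0.3, 0.4]
gripper_width: 0.0849
```

{"name": "jog_arm", "arguments": {
  "plan": [
    [0,0,0,0,0,0,-1],
    [0,0,0,0,0,0,-1],
    [0,0,0,0,0,0,-1],
    [0,0,0,0,0,0,-1],
    [0,0,0,0,0,0,-1]
  ]
}}

```text
t: 2.65
eef_pos: [0.597, -0.1921, 0.2564]
orientation: [-0.0, 0.806, 0.593, 0.0]
ft_force: [0.1, -0.8, -0.0]
gripper_width: 0.0852
```

```bash
python3 - <<'E'
from h import *
s=status.get_state();print(s["t"],s["qpos"].round(2),s["eef_pos"],s["orientation"].round(3))
c=cam("wrist");save(c,"w1");save(cam("scene"),"scene1");save(cam("side"),"side1")
P=cloud(c);hsv=cv2.cvtColor(c["frame"],cv2.COLOR_BGR2HSV)
print(c["o"])
br=(hsv[...,0]>15)&(hsv[...,0]<28)&(hsv[...,1]>170)
for k,mm in(("top",br&(P[...,2]>.1)&(P[...,2]<.11)),("mid",br&(P[...,2]>.08)&(P[...,2]<.1)),("pin",(hsv[...,1]<60)&(P[...,2]>.08)&(P[...,2]<.095))):
    v,u=np.nonzero(mm)
    if len(u):print(k,len(u),u.mean(),v.mean(),P[mm].mean(0),np.percentile(P[mm],[2,98],axis=0).round(3))
E
```

```text
2.65 [ 0.04  0.51  0.39  1.46 -0.2   1.21  0.16] [ 0.59703366 -0.19205952  0.25644861] [-0.     0.806  0.593  0.   ]
[ 0.62058092 -0.11870841  0.3986675 ]
pin 394 319.4695431472081 217.91624365482232 [ 0.5935144  -0.19384388  0.08895355] [[ 0.323 -0.277  0.081]
 [ 0.843 -0.147  0.095]]
```

View pics/w1.png

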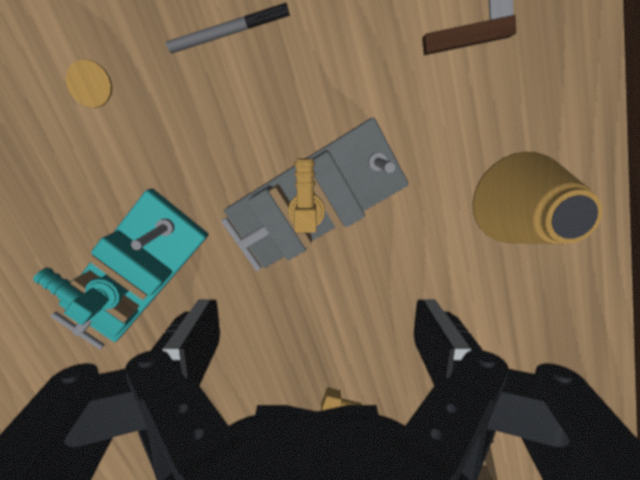

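Wrist view: elbow block top at about (305,220), barb mouth at about (305,162), pin top at about (390,167). The turquoise vice is on the left, clear of the grasp. Next I measure with rays.

```bash
python3 - <<'E'
from h import *
import pickle
c=pickle.load(open("w1.pkl","rb"));hsv=cv2.cvtColor(c["frame"],cv2.COLOR_BGR2HSV)
P=cloud(c)
print(hsv[220,305],P[220,305],hsv[180,305],P[180,305],hsv[167,390],P[167,390],hsv[210,319],P[210,319])
br=(hsv[...,0]>12)&(hsv[...,0]<30)&(hsv[...,1]>150);m=np.zeros_like(br);m[145:245,270:345]=1;br&=m
for z0,z1 in((.066,.08),(.08,.098),(.098,.11)):
    k=br&(P[...,2]>z0)&(P[...,2]<z1);v,u=np.nonzero(k);print(z0,len(u),u.mean(),v.mean(),P[k].mean(0),u.min(),u.max(),v.min(),v.max())
# block top face row extents
for n in("scene1","side1"):
    a=pickle.load(open(n+".pkl","rb")); print(n)
im=cv2.resize(c["frame"][145:245,270:405],None,fx=5.9,fy=5.9,interpolation=2);cv2.imwrite("pics/w1c.png",im)
for p,z in(((305,220),.104),((305,162),.088),((390,167),.088)):print(p,ray(c,*p,z))
E
```

```text
[ 19 141 174] [ 0.58776804 -0.18864922  0.10351092] [ 19 140 166] [ 0.59820532 -0.15543256  0.09475097] [116  13 142] [ 0.67513745 -0.16817991  0.08726362] [ 19 140 166] [ 0.60027559 -0.19198179  0.06530194]<stdin>:8: RuntimeWarning: Mean of empty slice.
  ret = ret.dtype.type(ret / rcount)
  ret = um.true_divide(
Traceback (most recent call last):
ValueError: zero-size array to reduction operation minimum which has no identity
```

```bash
cat >> h.py <<'E'
def elbow(c,box,zt=(.101,.108)):
    v0,v1,u0,u1=box;hsv=cv2.cvtColor(c["frame"],cv2.COLOR_BGR2HSV);P=cloud(c)
    br=(hsv[...,0]>14)&(hsv[...,0]<24)&(hsv[...,1]>120)&(hsv[...,2]>90);m=np.zeros_like(br);m[v0:v1,u0:u1]=1
    out={}
    k=m&br&(P[...,2]>zt[0])&(P[...,2]<zt[1]);v,u=np.nonzero(k)
    out["top"]=ray(c,u.mean(),v.mean(),.104); out["rect"]=cv2.minAreaRect(np.array([ray(c,a,b,.104)[:2]*1e3 for a,b in zip(u,v)],np.float32))
    a=m&br&(P[...,2]>.082)&(P[...,2]<.1);A=P[a][:,:2]; 
    D=A-out["top"][:2];r=np.hypot(*D.T);A=A[(r>.014)&(r<.06)]
    d=np.linalg.svd(A-A.mean(0))[2][0]; d*=np.sign(d@(A.mean(0)-out["top"][:2])); out["armdir"]=np.degrees(np.arctan2(d[1],d[0])); out["armmean"]=A.mean(0);out["n"]=(len(u),len(A))
    D=A.mean(0)-out["top"][:2]; out["dir_from_top"]=np.degrees(np.arctan2(D[1],D[0]))
    p=m&(hsv[...,1]<40)&(P[...,2]>.082)&(P[...,2]<.094)&(np.abs(np.hypot(P[...,0]-out["top"][0],P[...,1]-out["top"][1])-.09)<.02)
    v,u=np.nonzero(p); 
    if len(u): out["pin"]=ray(c,u.mean(),v.mean(),.088);q=out["pin"]-out["top"];out["pindir"]=np.degrees(np.arctan2(q[1],q[0]));out["pind"]=np.hypot(*q[:2]);out["np"]=len(u)
    return out
E
python3 - <<'E'
from h import *
import pickle
c=pickle.load(open("w1.pkl","rb"))
for k,v in elbow(c,(145,245,270,405)).items():print(k,v)
for n,b in(("scene1",(155,275,110,240)),("side1",(150,220,215,320))):
    a=pickle.load(open(n+".pkl","rb"))
    try:
        for k,v in elbow(a,b).items():print(n,k,v)
    except Exception as e:print(n,e)
im=cv2.resize(c["frame"][145:245,270:405],None,fx=5.9,fy=5.9,interpolation=2);cv2.imwrite("pics/w1c.png",im)
E
```

```text
top [ 0.58776761 -0.18821137  0.104     ]
rect ((587.935302734375, -188.1999969482422), (21.42680549621582, 19.863460540771484), 72.67897033691406)
armdir 73.9449051268523
armmean [ 0.59745355 -0.1562241 ]
n (490, 735)
dir_from_top 73.1533582538232
pin [ 0.67430114 -0.16724651  0.088     ]
pindir 13.618887112027425
pind 0.08903694132715019
np 102
scene1 top [ 0.58770049 -0.18723408  0.104     ]
scene1 rect ((587.7543334960938, -186.9183807373047), (24.923675537109375, 19.1380615234375), 74.33457946777344)
scene1 armdir 73.09530041489684
scene1 armmean [ 0.59739136 -0.15378019]
scene1 n (145, 227)
scene1 dir_from_top 73.84485003678446
scene1 pin [ 0.67472553 -0.16522451  0.088     ]
scene1 pindir 14.193104455424256
scene1 pind 0.08976512997916676
scene1 np 37
side1 top [ 0.58513405 -0.17532238  0.104     ]
side1 rect ((585.2614135742188, -174.82562255859375), (5.0939531326293945, 7.706221103668213), 65.71146392822266)
side1 armdir 65.51559243626711
side1 armmean [ 0.59300635 -0.14583338]
side1 n (4, 32)
side1 dir_from_top 75.05304230184613
side1 pin [ 0.67269421 -0.16327566  0.088     ]
side1 pindir 7.833694461281453
side1 pind 0.08838497537340162
side1 np 17
```

View pics/w1c.png

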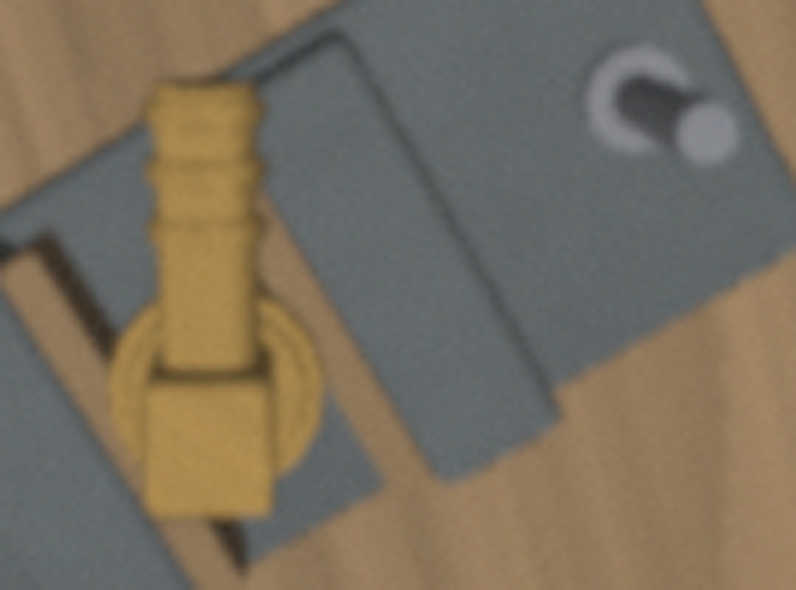

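Crop shows block, barb and pin top clearly; pin top at (708,133) in the crop, which is (390,167.5) in the full image. The wrist and scene views agree to 1 mm on the block centre (0.588, -0.188). Arm at about 73.3°, pin at about 13.5°.

```bash
python3 - <<'E'
from h import *
import pickle
c=pickle.load(open("w1.pkl","rb"));p=ray(c,390,167.5,.088);d=p[:2]-[.5877,-.1878];print(p,np.degrees(np.arctan2(d[1],d[0])),np.hypot(*d))
plan([.5877,-.1880,.071],-16.7,5)
E
```

```text
[ 0.67490358 -0.1684981   0.088     ] 12.480789594783882 0.0893142064336019
rot deg [ 0.  -0.  -0.6] dist mm [  -9.4    4.6 -185.6]
[np.float64(0.3), np.float64(-2.1), np.float64(37.1), np.float64(0.0), np.float64(-0.0), np.float64(-0.1)]
[np.float64(0.3), np.float64(-2.1), np.float64(37.1), np.float64(0.0), np.float64(-0.0), np.float64(-0.1)]
[np.float64(0.3), np.float64(-2.1), np.float64(37.1), np.float64(0.0), np.float64(-0.0), np.float64(-0.1)]
[np.float64(0.3), np.float64(-2.1), np.float64(37.1), np.float64(0.0), np.float64(-0.0), np.float64(-0.1)]
[np.float64(0.3), np.float64(-2.1), np.float64(37.1), np.float64(0.0), np.float64(-0.0), np.float64(-0.1)]
```

{"name": "jog_arm", "arguments": {
  "plan": [
    [1,-5.5,20,0,0,-0.6,-1],
    [0.5,-5,30,0,0,0,-1],
    [0,0,30,0,0,0,-1],
    [0,0,30,0,0,0,-1],
    [0,0,20,0,0,0,-1]
  ]
}}

```text
t: 3.22
eef_pos: [0.5865, -0.188, 0.124]
orientation: [-0.001, 0.803, 0.596, -0.001]
ft_force: [1.0, -0.3, 0.2]
gripper_width: 0.0852
```

{"name": "jog_arm", "arguments": {
  "plan": [
    [0,0,20,0,0,0,-1],
    [0,0,18,0,0,0,-1],
    [0,0,12,0,0,0,-1],
    [0,0,5,0,0,0,-1],
    [0,0,0,0,0,0,-1]
  ]
}}

```text
t: 3.63
eef_pos: [0.5872, -0.1887, 0.0705]
orientation: [-0.001, 0.803, 0.596, -0.0]
ft_force: [-0.1, 0.2, 0.2]
gripper_width: 0.0856
```

```bash
python3 - <<'E'
from h import *
s=status.get_state();print(s["t"],s["ft_force"],s["qpos"].round(2))
plan([.5877,-.1880,.071],-16.7,1)
c=cam("wrist");save(c,"w2");plan([.5877,-.1880,.071],-16.7,1)
E
```

```text
3.6333 [-0.07098918  0.16594839  0.15339485] [ 0.08  0.68  0.32  1.72 -0.28  0.79  0.24]
rot deg [-0.1  0.  -0.1] dist mm [0.5 0.7 0.5]
[np.float64(0.9), np.float64(0.3), np.float64(-0.5), np.float64(-0.1), np.float64(0.0), np.float64(-0.1)]
rot deg [-0.   0.  -0.1] dist mm [ 0.   1.  -0.5]
[np.float64(1.0), np.float64(-0.3), np.float64(0.5), np.float64(-0.0), np.float64(0.0), np.float64(-0.1)]
```

View pics/w2.png

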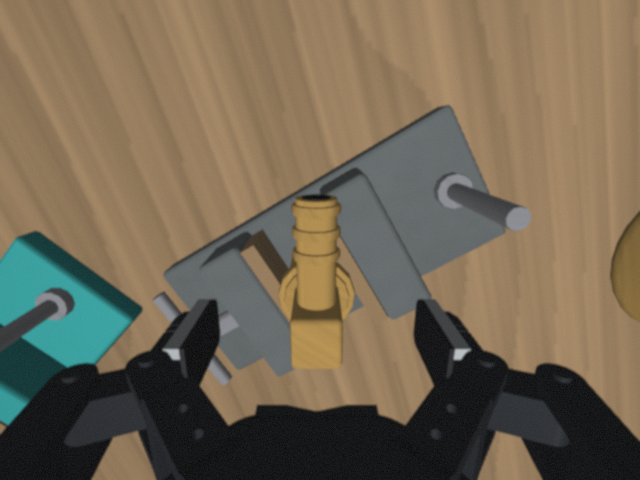

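The block (317,340) is centred between the fingers (217 and 416), with the pin top at (517,217). I'll refine the angles from this closer view and close the gripper.

```bash
python3 - <<'E'
from h import *
import pickle
c=pickle.load(open("w2.pkl","rb"))
for k,v in elbow(c,(190,370,270,540)).items():print(k,v)
p=ray(c,517,217,.088);t=ray(c,317,340,.104);d=p-t;print(p,t,np.degrees(np.arctan2(d[1],d[0])),np.hypot(*d[:2]))
m=ray(c,316,203,.088);print(m)
E
```

```text
top [ 0.58803497 -0.18769211  0.104     ]
rect ((587.9814453125, -187.87167358398438), (21.48038101196289, 19.0361270904541), 73.26712799072266)
armdir 73.4582779123184
armmean [ 0.59771311 -0.15503313]
n (2462, 4063)
dir_from_top 73.49338174744027
pin [ 0.67321323 -0.16663008  0.088     ]
pindir 13.888937639884075
pind 0.08774362672914843
np 650
[ 0.6741554  -0.16704477  0.088     ] [ 0.58867493 -0.18665304  0.104     ] 12.919507302704213 0.08770059850607036
[ 0.60243558 -0.13973424  0.088     ]
```

{"name": "jog_arm", "arguments": {
  "plan": [
    [0,0,0,0,0,0,1],
    [0,0,0,0,0,0,1],
    [0,0,0,0,0,0,1],
    [0,0,0,0,0,0,1],
    [0,0,0,0,0,0,1]
  ],
  "force": 100
}}

```text
t: 4.1
eef_pos: [0.5878, -0.1892, 0.0718]
orientation: [0.0, 0.803, 0.596, 0.0]
ft_force: [-0.4, -0.4, -0.8]
gripper_width: 0.0254
```

{"name": "jog_arm", "arguments": {
  "plan": [
    [0,0,0,0,0,0,1],
    [0,0,0,0,0,0,1],
    [0,0,0,0,0,0,1],
    [0,0,0,0,0,0,1],
    [0,0,0,0,0,0,1]
  ]
}}

```text
t: 4.52
eef_pos: [0.5871, -0.189, 0.072]
orientation: [-0.0, 0.803, 0.596, -0.0]
ft_force: [-3.0, 1.2, 5.6]
gripper_width: 0.019
```

Needed turn is about 60° clockwise (+z in the tool frame). I'll turn 54° first, then look.

{"name": "jog_arm", "arguments": {
  "plan": [
    [0,0,0,0,0,5,1],
    [0,0,0,0,0,6,1],
    [0,0,0,0,0,6,1],
    [0,0,0,0,0,6,1],
    [0,0,0,0,0,6,1]
  ]
}}

```text
t: 4.93
eef_pos: [0.5872, -0.189, 0.072]
orientation: [-0.0, 0.928, 0.374, -0.0]
ft_force: [-4.0, 1.4, 5.5]
gripper_width: 0.0189
```

{"name": "jog_arm", "arguments": {
  "plan": [
    [0,0,0,0,0,6,1],
    [0,0,0,0,0,6,1],
    [0,0,0,0,0,6,1],
    [0,0,0,0,0,5,1],
    [0,0,0,0,0,2,1]
  ]
}}

```text
t: 5.35
eef_pos: [0.5871, -0.1891, 0.072]
orientation: [-0.0, 0.986, 0.164, -0.0]
ft_force: [-3.8, 0.2, 6.7]
gripper_width: 0.0186
```

{"name": "jog_arm", "arguments": {
  "plan": [
    [0,0,0,0,0,0,1],
    [0,0,0,0,0,0,1],
    [0,0,0,0,0,0,1],
    [0,0,0,0,0,0,1],
    [0,0,0,0,0,0,1]
  ]
}}

```text
t: 5.77
eef_pos: [0.5871, -0.1891, 0.072]
orientation: [-0.0, 0.986, 0.166, -0.0]
ft_force: [-2.5, 2.0, 6.7]
gripper_width: 0.0186
```

```bash
python3 - <<'E'
from h import *
s=status.get_state();print(s["t"],s["ft_force"],s["ft_torque"],s["qpos"].round(2))
plan([.588,-.188,.071],-77,1)
c=cam("wrist");save(c,"w3")
try:
    for k,v in elbow(c,(100,400,200,480)).items():print(k,v)
except Exception as e:print(e)
E
```

```text
5.7667 [-2.48810411  1.96285016  6.70903112] [ 0.1322017   0.66559233 -0.03327375] [-0.07  0.73  0.59  1.72 -0.52  0.85 -0.49]
rot deg [-0.   0.   6.2] dist mm [ 0.9  1.1 -1. ]
[np.float64(1.2), np.float64(-0.7), np.float64(1.0), np.float64(-0.0), np.float64(0.0), np.float64(6.2)]
top [ 0.58926539 -0.1889589   0.104     ]
rect ((589.1438598632812, -188.98806762695312), (21.632946014404297, 19.000167846679688), 19.162221908569336)
armdir 19.005739364676536
armmean [ 0.62139637 -0.17764891]
n (2412, 3993)
dir_from_top 19.39187537670353
pin [ 0.67191905 -0.16880755  0.088     ]
pindir 13.701672654752404
pind 0.08507469602682081
np 207
```

View pics/w3.png

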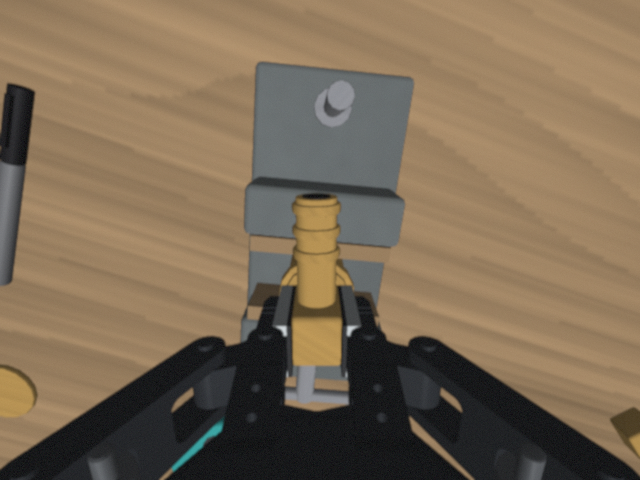

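The elbow turned with the jaws: block (317,337), mouth (316,197), pin top (341,95). The box clipped the pin, so I'll recompute its direction.

```bash
python3 - <<'E'
from h import *
import pickle
c=pickle.load(open("w3.pkl","rb"))
o=elbow(c,(60,400,200,480));print({k:o[k] for k in("top","armdir","pin","pindir","pind","np")})
g=cv2.cvtColor(c["frame"],cv2.COLOR_BGR2HSV);m=((g[...,2]>135)&(g[...,1]<40)).astype(np.uint8)[75:115,320:365]
v,u=np.nonzero(m);print(len(u),u.mean()+320,v.mean()+75,u.min()+320,u.max()+320,v.min()+75,v.max()+75)
for q in((341,95),(u.mean()+320,v.mean()+75)):
    p=ray(c,*q,.088)
    for a in(o["top"][:2],[.588,-.1885]):
        d=p[:2]-a;print(p,np.degrees(np.arctan2(d[1],d[0])),np.hypot(*d))
a,b=ray(c,317,337,.104),ray(c,316,197,.088);d=b-a;print("mouth dir",np.degrees(np.arctan2(d[1],d[0])),np.hypot(*d[:2]))
E
```

```text
{'top': array([ 0.58926539, -0.1889589 ,  0.104     ]), 'armdir': np.float64(19.005739364676536), 'pin': array([ 0.67473554, -0.1679526 ,  0.088     ]), 'pindir': np.float64(13.808101958833793), 'pind': np.float64(0.08801370053183961), 'np': 672}
723 338.26141078838174 96.66943291839557 320 353 81 114
[ 0.67475783 -0.1682507   0.088     ] 13.616078454707656 0.08796469395598568
[ 0.67475783 -0.1682507   0.088     ] 13.137657513092968 0.08908959551800036
[ 0.67394396 -0.1675398   0.088     ] 14.194993456106626 0.08734550952051189
[ 0.67394396 -0.1675398   0.088     ] 13.705866725094173 0.08846295540914322
mouth dir 19.585984215300478 0.05058806159047882
```

{"name": "jog_arm", "arguments": {
  "plan": [
    [0,0,0,0,0,2.5,1],
    [0,0,0,0,0,2,1],
    [0,0,0,0,0,1,1],
    [0,0,0,0,0,0,1],
    [0,0,0,0,0,0,1]
  ]
}}

```text
t: 6.23
eef_pos: [0.5871, -0.189, 0.072]
orientation: [-0.0, 0.993, 0.119, -0.0]
ft_force: [-3.0, 1.5, 7.4]
gripper_width: 0.0186
```

{"name": "jog_arm", "arguments": {
  "plan": [
    [0,0,0,0,0,0,-1],
    [0,0,0,0,0,0,-1],
    [0,0,0,0,0,0,-1],
    [0,0,0,0,0,0,-1],
    [0,0,0,0,0,0,-1]
  ]
}}

```text
t: 6.65
eef_pos: [0.5877, -0.1891, 0.0712]
orientation: [0.0, 0.993, 0.119, 0.0]
ft_force: [-0.9, -0.7, -0.8]
gripper_width: 0.0777
```

{"name": "jog_arm", "arguments": {
  "plan": [
    [0,0,0,0,0,0,-1],
    [0,0,0,0,0,0,-1],
    [0,0,0,0,0,0,-1],
    [0,0,0,0,0,0,-1],
    [0,0,0,0,0,0,-1]
  ]
}}

```text
t: 7.07
eef_pos: [0.5876, -0.1892, 0.0713]
orientation: [0.0, 0.993, 0.119, -0.0]
ft_force: [-0.0, -0.6, -0.4]
gripper_width: 0.0851
```

```bash
python3 - <<'E'
from h import *
s=status.get_state();print(s["t"],s["gripper_width"],s["eef_pos"],s["ft_force"],R.from_quat(s["orientation"][[1,2,3,0]]).as_matrix()[:,1])
c=cam("wrist");save(c,"w4")
for k,v in elbow(c,(60,400,200,480)).items():print(k,v)
E
```

```text
7.0667 0.08505328772165033 [ 0.58756257 -0.18915799  0.0712734 ] [-0.03621921 -0.55872966 -0.37858855] [ 2.36379230e-01 -9.71660876e-01  3.28159932e-05]
top [ 0.58937637 -0.18897828  0.104     ]
rect ((589.0782470703125, -189.08395385742188), (21.575225830078125, 18.969619750976562), 14.30324935913086)
armdir 13.717240950685415
armmean [ 0.62236746 -0.18100689]
n (2417, 4016)
dir_from_top 13.583606304011212
pin [ 0.6748279  -0.16813568  0.088     ]
pindir 13.70744806122441
pind 0.08795668805095447
np 675
```

View pics/w4.png

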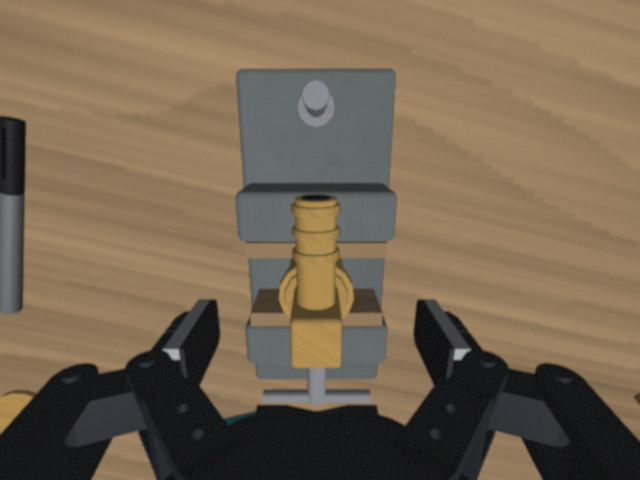

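The released elbow's arm (mouth at 316,198) lines up with the pin top (316,95). The measured directions are 13.6–13.7° for the arm and 13.7° for the pin. Now I'll retreat upward, check again and hand in.

{"name": "jog_arm", "arguments": {
  "plan": [
    [0,0,-20,0,0,0,-1],
    [0,0,-35,0,0,0,-1],
    [0,0,-40,0,0,0,-1],
    [0,0,-40,0,0,0,-1],
    [0,0,-25,0,0,0,-1]
  ]
}}

```text
t: 7.53
eef_pos: [0.5882, -0.1902, 0.2355]
orientation: [0.001, 0.993, 0.119, 0.002]
ft_force: [0.5, -0.2, 0.5]
gripper_width: 0.0852
```

{"name": "jog_arm", "arguments": {
  "plan": [
    [0,0,0,0,0,0,-1],
    [0,0,0,0,0,0,-1],
    [0,0,0,0,0,0,-1],
    [0,0,0,0,0,0,-1],
    [0,0,0,0,0,0,-1]
  ]
}}

```text
t: 7.95
eef_pos: [0.587, -0.1887, 0.2298]
orientation: [-0.001, 0.993, 0.119, -0.001]
ft_force: [-0.5, 1.2, -0.5]
gripper_width: 0.0858
```

```bash
python3 - <<'E'
from h import *
import pickle
s=status.get_state();print(s["t"],s["eef_pos"])
c=cam("wrist");save(c,"w5");o=elbow(c,(60,300,200,480));print({k:o[k] for k in("top","armdir","dir_from_top","pin","pindir")})
d=cam("scene");save(d,"scene2");b=pickle.load(open("scene1.pkl","rb"))
print("tee change",np.abs(d["frame"][320:420,330:410].astype(int)-b["frame"][320:420,330:410]).mean(), (np.abs(d["frame"][320:420,330:410].astype(int)-b["frame"][320:420,330:410]).max(2)>40).sum())
close_job()
E
```

```text
7.95 [ 0.58700336 -0.18869359  0.22977708]
{'top': array([ 0.58894246, -0.18928747,  0.104     ]), 'armdir': np.float64(13.675087404640983), 'dir_from_top': np.float64(13.782591344571065), 'pin': array([ 0.67495701, -0.16815146,  0.088     ]), 'pindir': np.float64(13.805534921307743)}
tee change 2.3219583333333333 0
the job is handed in; nothing more can be done
```

The elbow now points at the pin and the job is handed in, at about 8 s of the 32 s allowed. I gripped the brass elbow across its flat faces at 100 N, screwed it about 59.5° clockwise in two steps, released it and backed straight up.

- **Alignment:** after the gripper had moved away, the wrist camera put the arm at 13.7° and the pin at 13.8°. By eye the arm lines up with the pin too.
- **Pin direction:** single readings of the pin earlier on ranged from 12.5° to 14.2°. The true alignment could be off by about 1°. A first automatic reading from the side camera gave about 8°, but it rested on only a few pixels, so I ignored it.
- **Tee and contact:** the tee looks the same in the scene camera before and after. The last force readings were about 1 N, with the gripper clear of everything.

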